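Scrub the rinse cups and hang them to dry

ROBOT

A 6-joint arm with a two-finger parallel gripper is mounted at the origin on the work surface. World frame = base frame: x ahead of the robot, y to its left, z up, the work surface at z = 0. Lengths are in mm, angles in rad, forces in N, time in s.
With the tool pointing down it reaches from about 350 to 925 mm from the base axis. Payload 6.4 kg.
Tool frame: the origin (TCP) lies midway between the tips of the shut fingers; the grasp point (between the pads) lies 19 mm behind it; z points along the fingers, y is the line along which they close (so a half turn about z gives the same grasp; the last joint's range is limited). The gripper opens to 85 mm and grips with 20 to 120 N. Pads are 22 mm wide; open, the fingers measure 114 mm over their backs; the gripper's body (76 mm by 85 mm) begins 54 mm behind the grasp point. The pads swing forward as they close: fully open they stand 13 mm farther back than shut.
Start: joints at [1.162, 0.245, 1.558, -0, 1.339, -0.174], TCP at [151.218, 632.177, 231.29] pointing down, gripper open.
Joint ranges: [-3.13, 3.13], [-1.02, 2.26], [0.13, 2.54], [-0.95, 4.09], [0.21, 2.88], [-2.74, 2.74]. Speed limits (rad/s): [2.57, 2.57, 3.14, 3.14, 3.14, 3.14].

INTERFACE

Orientations are given as a rotation vector (axis times angle).
In Python, from cell import bot gives the robot as it stands.
- The arm moves only by the shell command python3 -m crank 'ROWS' [OPENING] [FORCE]. ROWS is JSON, one flat list of numbers, 6 for each row, row after row: the shift along the tool's x, y, z scaled (see below), then the turn, a rotation vector about the tool's x, y, z scaled (see below). A call has 1 to 12 rows; each row is the pose to reach, as a shift and turn from the pose commanded when the call began, along the tool's axes at that moment; what a row does not reach only later rows make up. The controller multiplies each number of a shift by 10 cm and each number of a turn by 30 degrees. A row lasts 1/10 s, in which the tool goes at most 50 mm and 8.59 degrees, less where a joint would pass 70% of its speed; a pose out of reach is approached as far as the arm can. A call with a number of a shift or a turn outside -1 to 1 is refused whole. A call with a gripper value outside its range is refused whole. OPENING is the finger opening in mm, from 0 to 85.4, set as the call begins (- or left out, the last holds). The fingers move at their own pace and stop on an object; FORCE is the grip in N (left out, the last holds). Time passes only in rows, so rows that repeat a pose let the fingers close. It gives the time, the measured TCP pose, the force, the opening and the grip force at its end, in the units of the state.
- bot.read_state(): the state, without advancing time (a new reading comes with each control period).
- bot.grab_frame(name): name is "side" or "top" or "wrist"; returns a dict with "color" (480x640x3 uint8, red, green, blue), "z_map" (480x640 float32, mm along the optical axis (not along the pixel's ray), 0 where there is no reading), "mtx" (3x3 intrinsics, pixels), "k1" (the pictures are not rectified: a ray, as slopes to the right and down, at radius r is drawn at 1 + k1 r^2 times it, then the intrinsics apply), "R" (3x3) and "t" (3): a world point X has camera coordinates R X + t; the wrist camera has in their place "T_tool_cam" (4x4, takes a point from camera to tool coordinates, whose origin is the TCP and whose axes are the flange's). Camera axes: x right, y down, z forward; pixel columns grow to the right and rows downward; lengths in mm; the calibration is good to about 2 mm. A picture is of the moment at which its call begins: read the wrist's pose just before it.
- bot.hand_in(): hands the job in; it is judged then, once.
Trained networks look in the newest picture that a camera, given by its name, has taken for a name from the list of things; names that differ only in an ending like _2 or _b are one class to them, and where a whole thing is asked for, a point or a joint stands for the part that bears it (a point fixed in the world has none). Each returns a list of dicts, best first, with "conf" (0 to 1); they miss things now and then, are a little off and sometimes report something else, mostly with a low value. They report only what shows in the picture. A call takes as long as a camera call.
- bot.trace(query, camera): "pixels" (480x640 bool, what is visible of it) and "point" ([column, row] in pixels, amid what is visible of it).
The state is a dict: "t": time; "qpos": joint angles; "dq": joint speeds; "joint_efforts": joint torques, N m; "eef_pos": TCP position; "tcp_rot": TCP orientation; "wrist_force": force on the tool from outside, world axes, zero at the start; "torque": the same for the moment, N m; "width": opening from 0.0 (shut) to 1.0 (fully open); "grasp_force": force on a finger pad.
Only numpy, scipy, OpenCV 4.12 (cv2) and the standard library are available. Lean on these libraries where they do the work, as an engineer would, in place of code of your own. Each camera call takes 0.05 s, during which the arm holds its last target. There are 200 camera calls.

TASK

Take the long brush from its fork and scrub every steel rinse cup on the bench (two or three are there), the smallest first and the largest last: push the brush right to the bottom of the cup, draw it up to the rim and push it right to the bottom once more. When all are scrubbed, hang the brush back upright in its fork by its collar; only then hang each cup by its handle on a hook of the drying rack, one cup to a hook. Leave the other things on the bench where they are.

Things in the scene. Friction and masses are not known exactly. Their poses are not given: they have to be found in the camera images.
- brush: long brush, 211 mm, upright. Origin: centre of the lower tip of the bristle head; z runs up along the brush. From the tip: white round bristle head 34 mm diameter to 78 mm, steel rod 8 mm diameter to 150 mm, black collar 46 mm diameter from 150 to 156 mm, round wooden grip 24 mm diameter from 156 to 211 mm. 120 g. It is rigid. At the start it hangs in the fork by its collar
- fork: fixed stand that holds the brush: round foot 90 mm across centred at x = +55 mm, post 16 mm thick at x = +55 mm, and on top two level round tines 8 mm thick, with a 20 mm gap between them, running from the post in its -x direction (towards the robot) to x = -36 mm, their last 6 mm bent up by 8 mm. Origin on the bench under the seat; the slot is open at -x and above
- fork_seat (a point): middle of the slot at the height of the tines' upper side, 172 mm above the bench: the underside of the brush's collar rests here, the brush's tip then being 150 mm lower (22 mm above the bench)
- rack: fixed drying rack: wooden board 70 x 420 x 20 mm centred at x = +75 mm, with three steel posts 14 mm thick at x = +75 mm, y = +150, 0 and -150 mm, each with a round hook 8 mm thick that runs level from the post in its -x direction (towards the robot) at 200 mm height, to x = -38 mm, and then turns up by 12 mm at x = -45 mm. Origin on the bench; x away from the hooks' tips
- hook1 (a point): on the axis of a rack hook (at y = +150 mm of the rack), 75 mm in front of its post and 45 mm behind its tip; axes as the rack
- hook2 (a point): on the axis of a rack hook (at y = 0 mm of the rack), 75 mm in front of its post and 45 mm behind its tip; axes as the rack
- hook3 (a point): on the axis of a rack hook (at y = -150 mm of the rack), 75 mm in front of its post and 45 mm behind its tip; axes as the rack
- small: the small steel rinse cup (may be absent): open straight cup, outer diameter 54 mm, 70 mm tall, wall 3 mm, floor 4 mm thick. Origin: centre of the underside, z up to the mouth. D-shaped side handle of 8 mm round bar towards its +y: centre lines of the level bars at z = 58 and 12 mm, the upright bar at y = 54 mm. Stands upright on the bench at the start
- small_loop (a point): centre of the opening in the small cup's handle, at y = 40, z = 35 mm in the cup; the opening is 23 mm wide and 38 mm high and faces along the cup's x
- medium: the medium steel rinse cup (may be absent): open straight cup, outer diameter 60 mm, 90 mm tall, wall 3 mm, floor 4 mm thick. Origin: centre of the underside, z up to the mouth. D-shaped side handle of 8 mm round bar towards its +y: centre lines of the level bars at z = 78 and 24 mm, the upright bar at y = 57 mm. Stands upright on the bench at the start
- medium_loop (a point): centre of the opening in the medium cup's handle, at y = 43, z = 51 mm in the cup; the opening is 23 mm wide and 46 mm high and faces along the cup's x
- large: the large steel rinse cup (may be absent): open straight cup, outer diameter 66 mm, 110 mm tall, wall 3 mm, floor 4 mm thick. Origin: centre of the underside, z up to the mouth. D-shaped side handle of 8 mm round bar towards its +y: centre lines of the level bars at z = 98 and 40 mm, the upright bar at y = 60 mm. Stands upright on the bench at the start
- large_loop (a point): centre of the opening in the large cup's handle, at y = 46, z = 69 mm in the cup; the opening is 23 mm wide and 50 mm high and faces along the cup's x
- jar: bystander, leave alone: amber glass jar with black lid, 56 mm across, 75 mm tall
- ringbox: bystander, leave alone: blue ring box, 60 x 60 x 45 mm
- mandrel: bystander, leave alone: dark steel ring mandrel, a tapered spike 130 mm tall on a 64 mm round foot
- solderblock: bystander, leave alone: off-white soldering block, 100 x 70 x 22 mm
- graver: bystander, leave alone: hand tool with a wooden handle, 150 mm long, lying down
- ringstock: bystander, leave alone: shallow white dish, 90 mm across, 20 mm tall

How it is judged:
By the outcome, as a careful person would: the job done as asked, in the order asked, and still so for the second after the job is handed in, with the robot touching nothing.
Of small, medium, large only 2 to 3 are there at a start; the rules pass over those that are not, and their reading is None.
At some moment in a run one of small, medium, large may be knocked a few centimetres aside while the robot is not near it.
It also fails if it takes over 210 s, if anything falls off the work surface, if the arm or the gripper's body presses on something with over 40 N, if the wrist force passes 120 N, or if a joint passes its speed limit or range.

## Working session

There is one attempt and no reset: what is moved stays moved. The work goes in short steps, Python scripts to look and compute and a shell command to move; the robot and the scene stay as the last step left them, time stands still between calls to the robot, and variables do not carry over. Pictures are saved under pics/ and viewed, at most 14 in all, crops included, and the job is handed in when it is done.

```bash
ls; mkdir -p pics
cat > h.py <<'E'
import numpy as np, cv2, sys
from scipy.spatial.transform import Rotation as R
from cell import bot
def cam(name):
    s=bot.read_state(); f=bot.grab_frame(name)
    if name=="wrist":
        T=np.eye(4);T[:3,:3]=R.from_rotvec(s["tcp_rot"]).as_matrix();T[:3,3]=s["eef_pos"]
        f["W"]=T@np.array(f["T_tool_cam"])
    else:
        T=np.eye(4);T[:3,:3]=f["R"];T[:3,3]=np.ravel(f["t"]);f["W"]=np.linalg.inv(T)
    return f
def cloud(f,mask=None):
    z=f["z_map"]; m=(z>0) if mask is None else (mask&(z>0))
    v,u=np.nonzero(m); K=np.array(f["mtx"])
    D=np.array([f["k1"],0,0,0],float)
    # cv2 model: x_d = x(1+k1 r^2)
    n=cv2.undistortPoints(np.c_[u,v].astype(np.float64)[:,None],K,D)[:,0]
    d=z[v,u]; P=np.c_[n*d[:,None],d]
    return P@f["W"][:3,:3].T+f["W"][:3,3]
def save(f,n): cv2.imwrite("pics/"+n,f["color"][:,:,::-1])
def rows(pos,rot=None):
    """shift, turn in move units from the current pose to the world target"""
    s=bot.read_state();r0=R.from_rotvec(s["tcp_rot"])
    print("shift",np.round(r0.inv().apply(np.array(pos)-s["eef_pos"])/100,3),end=" ")
    if rot is not None: print("turn",np.round(np.degrees((r0.inv()*rot).as_rotvec())/30,3),end="")
    print()
E
python3 - <<'E'
from h import *
s=bot.read_state();print(s); print(R.from_rotvec(s["tcp_rot"]).as_matrix().round(3))
for c in ["side","top"]:
    f=cam(c);save(f,c+"0.png");print(c,f["W"].round(2).tolist())
    for n in ["brush","fork","rack","small","medium","large","jar","ringbox","mandrel","solderblock","graver","ringstock"]:
        for d in bot.trace(n,c)[:2]:
            if d["conf"]<.3: continue
            P=cloud(f,d["pixels"])
            if len(P): print(c,n,round(d["conf"],2),np.round(d["point"]),len(P),"med",np.median(P,0).round(),"lo",np.percentile(P,2,axis=0).round(),"hi",np.percentile(P,98,axis=0).round())
E
```

```text
pics
{'t': 0.0, 'qpos': array([ 1.16192209e+00,  2.45838796e-01,  1.55904697e+00, -8.91812400e-06,
        1.33868388e+00, -1.74125261e-01]), 'dq': array([ 0.00077658, -0.00056457, -0.0003201 ,  0.00088102, -0.00186279,
        0.00085719]), 'joint_efforts': array([-1.58033876e-03, -4.29534030e+01, -3.26113164e+01, -3.41687901e-04,
        5.70827469e-03,  1.60145953e-05]), 'eef_pos': array([150.97181965, 631.63888741, 230.14678723]), 'tcp_rot': array([-3.67827796e-01, -3.11941996e+00,  2.97783221e-03]), 'wrist_force': array([0.52762766, 0.21086943, 0.20855854]), 'torque': array([-0.01267649, -0.01603088, -0.00444751]), 'grasp_force': 0.0, 'width': 1.0029352423902342}
[[-0.973  0.233 -0.001]
 [ 0.233  0.973 -0.002]
 [ 0.    -0.002 -1.   ]]
side [[0.98, -0.14, 0.12, 355.35], [-0.19, -0.68, 0.71, -992.34], [-0.02, -0.72, -0.69, 1069.39], [0.0, 0.0, 0.0, 1.0]]
side brush 0.98 [297. 150.] 463 med [510. 381. 105.] lo [494. 369.  29.] hi [526. 398. 232.]
side brush 0.57 [378. 398.] 525 med [ 547. -403.   21.] lo [ 465. -435.    7.] hi [ 589. -378.   29.]
side fork 0.85 [321. 167.] 796 med 
[... 1721 characters left out ...]
80.]
top ringbox 0.75 [212. 207.] 550 med [647. 334.  43.] lo [620. 308.   6.] hi [679. 365.  51.]
top mandrel 0.97 [452. 214.] 411 med [ 639. -318.   17.] lo [ 615. -350.    7.] hi [ 673. -296.  132.]
top solderblock 0.98 [470. 298.] 958 med [ 410. -373.   21.] lo [ 361. -418.   11.] hi [ 459. -326.   28.]
top solderblock 0.34 [191. 236.] 932 med [565. 383.  14.] lo [488. 349.   0.] hi [609. 432. 177.]
top graver 0.59 [475. 247.] 303 med [ 552. -397.   21.] lo [ 467. -434.   -0.] hi [ 591. -375.   31.]
top graver 0.57 [364. 275.] 376 med [464. -79.   8.] lo [ 437. -105.   -3.] hi [487. -32.  72.]
top ringstock 0.95 [314. 237.] 815 med [576.  53.   5.] lo [534.  11.  -4.] hi [614.  92.  23.]
```

View pics/side0.png

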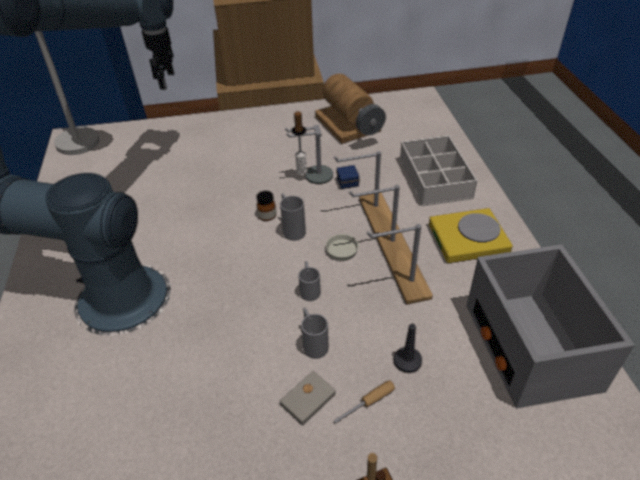

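View pics/top0.png

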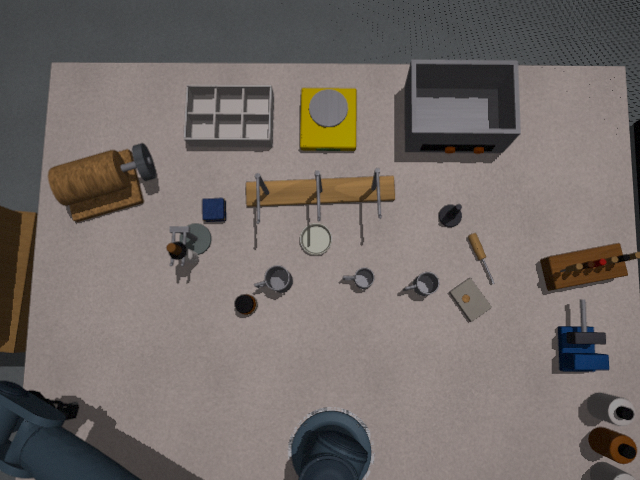

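```bash
cat > cups.py <<'E'
from h import *
from scipy.optimize import least_squares
SP={"small":(27,70,54,58),"medium":(30,90,57,78),"large":(33,110,60,98)}
def fit(P,n):
    r,h,hy,zt=SP[n]
    # rim points -> circle of mean radius r-1.5 ; handle: upright bar points
    rim=P[(P[:,2]>h-6)&(P[:,2]<h+8)]
    if len(rim)<15: return None
    f=lambda c:(np.hypot(*(rim[:,:2]-c).T)-(r-1.5))
    c=least_squares(f,np.median(rim[:,:2],0),loss="soft_l1",f_scale=2).x
    q=P[(np.hypot(*(P[:,:2]-c).T)>r+6)&(np.hypot(*(P[:,:2]-c).T)<hy+8)&(P[:,2]>zt-12)&(P[:,2]<zt+10)]
    a=np.nan
    if len(q)>4:
        d=np.median(q[:,:2],0)-c; a=np.degrees(np.arctan2(d[1],d[0]))
    return c,a,len(rim),len(q),np.abs(f(c)).mean()
def look(camname,names=("small","medium","large"),near=None):
    f=cam(camname)
    for n in names:
        for d in bot.trace(n,camname)[:1]:
            P=cloud(f,d["pixels"]); r=fit(P,n)
            if r: print(camname,n,round(d["conf"],2),"c",r[0].round(1),"handle deg",round(r[1],1),r[2:],"ztop",np.percentile(P[:,2],98).round(1))
    return f
E
python3 - <<'E'
from cups import *
for c in ["side","top"]:
    f=look(c)
    P=cloud(f)
    d=bot.trace("brush",c)[0]; B=cloud(f,d["pixels"]); g=B[B[:,2]>185]
    print("grip",np.median(g,0).round(1),g.min(0).round(),g.max(0).round(),len(g))
    # rack hooks: points near z 200
    q=P[(P[:,2]>194)&(P[:,2]<216)&(P[:,0]>560)&(P[:,0]<760)&(np.abs(P[:,1])<300)]
    for k in range(-250,300,30):
        m=q[(q[:,1]>=k)&(q[:,1]<k+30)]
        if len(m)>5: print(c,k,len(m),m[:,0].min().round(),m[:,0].max().round(),"fit y(x)",np.polyfit(m[:,0],m[:,1],1).round(3),m.mean(0).round(1))
    q=P[(P[:,2]>10)&(P[:,2]<28)&(P[:,0]>600)&(P[:,0]<800)&(P[:,1]<290)&(P[:,1]>-260)]
    print(cv2.minAreaRect(q[:,:2].astype(np.float32)),q[:,:2].mean(0))
    q=P[(P[:,2]>166)&(P[:,2]<180)&(P[:,0]>440)&(P[:,0]<640)&(P[:,1]<450)&(P[:,1]>330)]
    print("tines",len(q),q.min(0).round(),q.max(0).round(),cv2.minAreaRect(q[:,:2].astype(np.float32)))
E
```

```text
side small 0.78 c [458.3 -82.9] handle deg 89.8 (103, 15, np.float64(1.3418518459058364)) ztop 71.0
side medium 0.7 c [ 444.6 -248.3] handle deg 105.1 (164, 24, np.float64(1.202307203873999)) ztop 91.1
side large 0.69 c [450.6 145.6] handle deg 109.1 (101, 12, np.float64(1.664600624114815)) ztop 110.0
grip [509.2 382.6 212.8] [498. 374. 185.] [522. 399. 238.] 142
side -130 222 591.0 722.0 fit y(x) [ 4.70000e-02 -1.43534e+02] [ 661.  -112.6  202.6]
side 20 186 583.0 714.0 fit y(x) [0.051 4.066] [651.8  37.1 202.3]
side 170 169 574.0 706.0 fit y(x) [4.10000e-02 1.59687e+02] [644.9 186.4 202.2]
((673.0117797851562, 36.5294189453125), (141.8260955810547, 419.9482727050781), 3.682020425796509) [703.75862042  12.59560406]
tines 241 [471. 361. 166.] [572. 420. 180.] ((522.0050048828125, 389.3047790527344), (100.76091766357422, 58.511932373046875), 1.500838041305542)
top small 0.82 c [462.7 -80.5] handle deg 90.5 (74, 18, np.float64(2.429212013693583)) ztop 73.1
top medium 0.75 c [ 448.6 -246.7] handle deg 104.3 (86, 29, np.float64(1.694735065084857)) ztop 92.8
top large 0.75 c [455.3 147.1] handle deg 108.5 (91, 25, np.float64(1.8427889102869923)) ztop 113.1
grip [512.5 386.5 229.6] [501. 378. 185.] [525. 403. 239.] 130
top -130 166 595.0 725.0 fit y(x) [ 5.80000e-02 -1.48177e+02] [ 666.  -109.7  203.5]
top 20 168 588.0 716.0 fit y(x) [0.052 5.487] [657.6  39.7 204.1]
top 170 172 579.0 708.0 fit y(x) [5.90000e-02 1.50949e+02] [648.8 189.1 203.5]
((697.7391357421875, 13.256256103515625), (192.95440673828125, 511.23492431640625), 1.4570798873901367) [707.15591244  40.1686643 ]
tines 365 [477. 367. 166.] [577. 415. 180.] ((526.93212890625, 390.5831604003906), (100.4145736694336, 48.5394172668457), 0.782252848148346)
```

Side and top pictures show the three cups in a row (small about column 361, row 274 in top; medium 423,281; large 280,281). The brush hangs in the fork at 185,252, and the rack hooks point at the robot. All three cups are present, so I go over the fork for a closer look.

```bash
python3 -m crank '[0,0,-0.5,0,0,-0.449, 0,0,-0.9,0,0,-0.449, 0,0,-0.9,0,0,-0.449, 0,0,-0.9,0,0,-0.449]' 85
python3 -m crank '[-0.45,-0.3,0,0,0,0, -0.9,-0.6,0,0,0,0, -0.9,-0.6,0,0,0,0]'
python3 -m crank '[-0.45,-0.3,0,0,0,0, -0.9,-0.6,0,0,0,0, -0.9,-0.6,0,0,0,0]'
python3 -m crank '[-0.45,-0.3,0,0,0,0, -0.9,-0.6,0,0,0,0, -0.9,-0.6,0,0,0,0]'
python3 -m crank '[-0.25,-0.3,0,0,0,0, -0.45,-0.6,0,0,0,0, -0.45,-0.6,0,0,0,0, -0.45,-0.6,0,0,0,0]'
python3 - <<'E'
from h import *
s=bot.read_state();print(s["t"],s["eef_pos"],R.from_rotvec(s["tcp_rot"]).as_matrix().round(3).tolist())
f=cam("wrist");save(f,"w1.png");P=cloud(f)
print(f["W"].round(2).tolist())
for n in ["brush","fork"]:
    for d in bot.trace(n,"wrist")[:1]:
        q=cloud(f,d["pixels"]);print(n,d["conf"],d["point"],len(q))
        for lo,hi in [(226,240),(180,226),(174,181),(164,180)]:
            m=q[(q[:,2]>lo)&(q[:,2]<hi)]
            if len(m)>8: print(lo,hi,len(m),m.mean(0).round(1),m.min(0).round(1),m.max(0).round(1))
E
```

```text
t: 2.2
eef_pos: [151.4, 632.7, 322.9]
tcp_rot: [0.0, 3.14, 0.004]
wrist_force: [-0.7, 0.4, -0.8]
width: 0.999
grasp_force: 0.0
t: 2.5
eef_pos: [244.2, 569.4, 319.0]
tcp_rot: [-0.007, -3.141, 0.006]
wrist_force: [0.4, 0.9, -0.5]
width: 0.994
grasp_force: 0.0
t: 2.8
eef_pos: [334.1, 509.5, 319.3]
tcp_rot: [-0.008, -3.14, 0.005]
wrist_force: [-0.7, 0.1, 0.3]
width: 0.994
grasp_force: 0.0
t: 3.1
eef_pos: [423.7, 449.9, 319.5]
tcp_rot: [-0.007, -3.14, 0.003]
wrist_force: [-0.2, 0.8, 0.1]
width: 0.999
grasp_force: 0.0
t: 3.5
eef_pos: [465.6, 392.6, 320.2]
tcp_rot: [-0.0, -3.14, 0.0]
wrist_force: [0.0, 0.7, -0.4]
width: 0.995
grasp_force: 0.0
3.5 [465.56848808 392.55920663 320.22450862] [[-1.0, 0.0, -0.002], [0.0, 1.0, -0.0], [0.002, -0.0, -1.0]]
[[0.0, 0.95, 0.3, 388.3], [1.0, 0.0, -0.0, 392.77], [-0.0, 0.3, -0.95, 462.42], [0.0, 0.0, 0.0, 1.0]]
brush 0.56 [319.7, 280.6] 4885
226 240 1119 [513.4 389.8 231.7] [503.1 378.  226. ] [526.3 401.7 234.2]
180 226 958 [506.1 389.9 204.7] [502.8 377.7 180. ] [515.7 401.8 226. ]
174 181 1601 [508.  389.9 177.3] [492.3 367.2 174. ] [532.1 412.2 181. ]
164 180 1654 [507.9 390.  177. ] [492.2 367.2 164.9] [562.7 412.2 180. ]
fork 0.82 [340.5, 314.8] 2961
174 181 220 [479.5 389.9 177.6] [475.  372.3 174.1] [496.6 407.3 180.3]
164 180 2078 [544.6 390.2 171.6] [475.  364.6 164.4] [579.2 414.6 179.9]
```

View pics/w1.png

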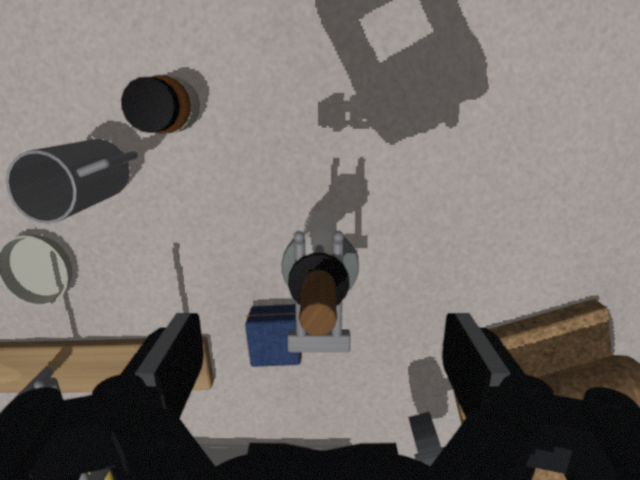

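The wrist picture shows the brush at column 318, row 290, its collar seated on the tines and the ring box behind it. Brush axis is at about (514.5, 390). Now I descend and grip it.

```bash
python3 -m crank '[-0.49,-0.028,0.3,0,0,0, -0.49,-0.028,0.65,0,0,0, -0.49,-0.028,0.65,0,0,0]' 85
python3 -m crank '[0,0,0.35,0,0,0, 0,0,0.69,0,0,0, 0,0,0.69,0,0,0, 0,0,0.69,0,0,0]' 85
python3 -m crank '[0,0,0,0,0,0,0,0,0,0,0,0,0,0,0,0,0,0,0,0,0,0,0,0,0,0,0,0,0,0,0,0,0,0,0,0,0,0,0,0,0,0,0,0,0,0,0,0,0,0,0,0,0,0,0,0,0,0,0,0]' 0 60
```

```text
t: 3.95
eef_pos: [512.5, 388.7, 249.3]
tcp_rot: [0.001, -3.131, 0.008]
wrist_force: [-1.0, -0.0, -0.6]
width: 0.997
grasp_force: 0.0
t: 4.35
eef_pos: [514.9, 390.4, 188.9]
tcp_rot: [-0.002, 3.141, 0.001]
wrist_force: [0.1, 0.2, 1.0]
width: 0.993
grasp_force: 0.0
t: 5.35
eef_pos: [515.6, 389.6, 188.3]
tcp_rot: [-0.0, 3.141, 0.001]
wrist_force: [-0.8, -1.5, 6.3]
width: 0.268
grasp_force: 58.5
```

```bash
python3 -m crank '[0,0,-0.1,0,0,0, 0,0,-0.2,0,0,0, 0,0,-0.2,0,0,0]'
python3 -m crank '[0.15,0,0,0,0,0, 0.4,0,0,0,0,0, 0.7,0,0,0,0,0, 0.95,0,0,0,0,0, 0.95,0,0,0,0,0, 0.95,0,0,0,0,0]'
python3 -m crank '[0,0,-0.45,0,0,0, 0,0,-0.92,0,0,0, 0,0,-0.92,0,0,0]'
python3 -m crank '[0,-0.4,0,0,0,0, 0,-0.9,0,0,0,0]'
python3 -m crank '[0,-0.5,0,0,0,0, 0,-1,0,0,0,0]'
python3 -m crank '[0,-0.5,0,0,0,0, 0,-1,0,0,0,0]'
python3 -m crank '[0.1,-0.5,0,0,0,0, 0.1,-1,0,0,0,0, 0.1,-1,0,0,0,0, 0.1,-1,0,0,0,0]'
cat > wl.py <<'E'
from cups import *
s=bot.read_state();print(s["t"],s["eef_pos"].round(1),s["width"],s["grasp_force"])
f=look("wrist",sys.argv[2:]);save(f,sys.argv[1])
d=bot.trace("brush","wrist")
if d:
    q=cloud(f,d[0]["pixels"]);print("brush",d[0]["conf"])
    for lo,hi in [(0,15),(15,40),(-200,-160)]:
        z0=s["eef_pos"][2]-166
        m=q[(q[:,2]>z0+lo)&(q[:,2]<z0+hi)]
        if len(m)>5: print(lo,len(m),m.mean(0).round(1),m.min(0).round(),m.max(0).round())
    print("lowest",np.percentile(q[:,2],[1,5,95]))
E
python3 wl.py w2.png small medium large
```

```text
t: 5.65
eef_pos: [516.1, 389.9, 209.2]
tcp_rot: [-0.0, 3.139, 0.002]
wrist_force: [0.2, -0.1, -0.8]
width: 0.271
grasp_force: 58.7
t: 6.25
eef_pos: [420.3, 389.5, 207.4]
tcp_rot: [-0.001, 3.141, 0.0]
wrist_force: [0.4, 0.1, -1.6]
width: 0.268
grasp_force: 58.9
t: 6.55
eef_pos: [424.5, 391.2, 308.0]
tcp_rot: [0.001, 3.129, 0.012]
wrist_force: [0.1, 0.2, 0.6]
width: 0.263
grasp_force: 59.3
t: 6.75
eef_pos: [421.2, 299.2, 299.4]
tcp_rot: [-0.004, 3.141, 0.0]
wrist_force: [0.6, -1.8, -1.5]
width: 0.266
grasp_force: 59.5
t: 6.95
eef_pos: [420.9, 197.5, 299.2]
tcp_rot: [-0.001, 3.141, -0.0]
wrist_force: [0.7, -0.7, -0.9]
width: 0.266
grasp_force: 59.5
t: 7.15
eef_pos: [420.8, 97.2, 299.5]
tcp_rot: [0.0, 3.14, -0.0]
wrist_force: [1.3, 0.0, -0.2]
width: 0.268
grasp_force: 59.5
t: 7.55
eef_pos: [410.9, -2.2, 299.4]
tcp_rot: [0.006, 3.141, 0.0]
wrist_force: [0.6, 0.4, -2.0]
width: 0.266
grasp_force: 59.7
7.55 [410.9  -2.2 299.4] 0.26630494393479953 59.660879373550415
wrist small 0.58 c [461.8 -83.2] handle deg 89.6 (710, 218, np.float64(0.8239102776899344)) ztop 70.1
wrist medium 0.83 c [ 448.  -248.2] handle deg 103.6 (991, 283, np.float64(0.8198784626515088)) ztop 90.0
wrist large 0.64 c [455.4 144.6] handle deg 109.1 (1125, 268, np.float64(0.8170197838826737)) ztop 109.8
brush 0.69
0 159 [397.   -2.2 140.9] [394. -19. 135.] [407.  13. 147.]
15 360 [397.2  -2.4 161.7] [393. -19. 150.] [407.  14. 173.]
lowest [144.4136803  187.71921809 343.89105133]
```

View pics/w2.png

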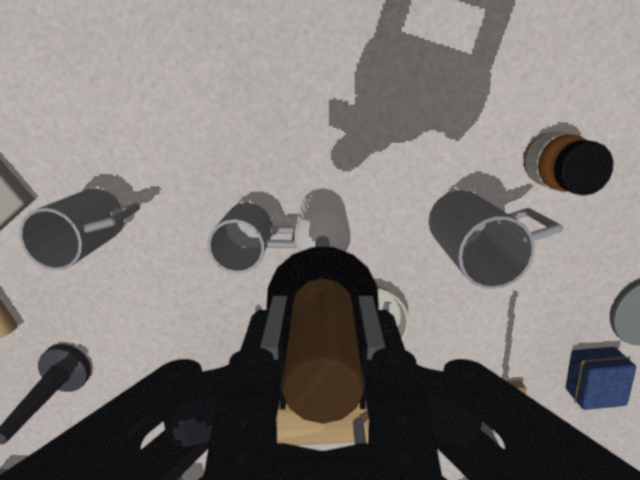

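All three cups are visible (small at 240,240; medium 50,235; large 495,250), and the brush hangs straight below the TCP. Small is at (462, -83): scrub it now.

```bash
python3 -m crank '[-0.25,-0.4,0,0,0,0, -0.51,-0.81,0,0,0,0, -0.51,-0.81,0,0,0,0, -0.51,-0.81,0,0,0,0]'
python3 -m crank '[0,0,0.3,0,0,0, 0,0,0.6,0,0,0, 0,0,0.8,0,0,0, 0,0,1,0,0,0, 0,0,1,0,0,0, 0,0,1,0,0,0]'
python3 -m crank '[0,0,0.08,0,0,0, 0,0,0.16,0,0,0, 0,0,0.22,0,0,0, 0,0,0.26,0,0,0, 0,0,0.26,0,0,0, 0,0,0.26,0,0,0]'
```

```text
t: 8.2
eef_pos: [461.7, -81.0, 298.8]
tcp_rot: [0.002, -3.14, -0.002]
wrist_force: [-0.5, 0.7, -0.8]
width: 0.265
grasp_force: 60.0
t: 8.8
eef_pos: [461.4, -80.5, 199.9]
tcp_rot: [-0.003, 3.141, -0.0]
wrist_force: [0.0, 0.0, -0.9]
width: 0.27
grasp_force: 60.1
t: 9.4
eef_pos: [461.5, -81.6, 173.3]
tcp_rot: [0.0, -3.142, 0.0]
wrist_force: [0.5, -0.1, -0.7]
width: 0.266
grasp_force: 60.1
```

```bash
python3 -m crank '[0,0,0.015,0,0,0, 0,0,0.03,0,0,0, 0,0,0.03,0,0,0]'
python3 -m crank '[0,0,0.01,0,0,0, 0,0,0.02,0,0,0, 0,0,0.02,0,0,0]'
```

```text
t: 9.7
eef_pos: [461.5, -81.6, 170.3]
tcp_rot: [-0.0, 3.141, -0.0]
wrist_force: [-0.2, 0.9, -1.7]
width: 0.265
grasp_force: 60.4
t: 10.0
eef_pos: [462.4, -81.8, 170.3]
tcp_rot: [-0.001, 3.14, -0.001]
wrist_force: [-1.0, 1.5, 7.7]
width: 0.266
grasp_force: 61.0
```

```bash
python3 -m crank '[0,0,-0.2,0,0,0, 0,0,-0.45,0,0,0, 0,0,-0.68,0,0,0, 0,0,-0.68,0,0,0, 0,0,-0.68,0,0,0]'
python3 -m crank '[0,0,0.2,0,0,0, 0,0,0.4,0,0,0, 0,0,0.58,0,0,0, 0,0,0.66,0,0,0, 0,0,0.68,0,0,0, 0,0,0.685,0,0,0, 0,0,0.685,0,0,0]'
python3 -m crank '[0,0,-0.2,0,0,0, 0,0,-0.5,0,0,0, 0,0,-0.9,0,0,0, 0,0,-0.9,0,0,0]'
python3 -m crank '[0.25,0,-0.2,0,0,0, 0.5,0,-0.42,0,0,0, 0.5,-0.4,-0.42,0,0,0, 0.5,-0.8,-0.42,0,0,0, 0.5,-0.8,-0.42,0,0,0, 0.5,-0.8,-0.42,0,0,0]'
python3 wl.py w3.png small medium
```

```text
t: 10.5
eef_pos: [461.3, -81.5, 235.8]
tcp_rot: [-0.001, 3.142, -0.0]
wrist_force: [0.3, -0.0, -1.4]
width: 0.264
grasp_force: 60.0
t: 11.2
eef_pos: [462.0, -81.3, 170.4]
tcp_rot: [0.001, -3.141, -0.002]
wrist_force: [-5.3, 3.1, 20.1]
width: 0.263
grasp_force: 62.6
t: 11.6
eef_pos: [463.8, -82.5, 262.5]
tcp_rot: [-0.001, 3.133, -0.006]
wrist_force: [0.8, -0.6, -0.4]
width: 0.27
grasp_force: 60.1
t: 12.2
eef_pos: [410.8, -161.6, 297.9]
tcp_rot: [-0.002, -3.139, -0.004]
wrist_force: [0.2, -0.1, -1.1]
width: 0.269
grasp_force: 60.1
12.2 [ 410.8 -161.6  297.9] 0.26884056826569175 60.13111710548401
wrist small 0.88 c [461.7 -83.9] handle deg 89.9 (697, 239, np.float64(0.8594766557764623)) ztop 70.0
wrist medium 0.8 c [ 447.9 -248.5] handle deg 104.9 (833, 251, np.float64(0.8914634786417438)) ztop 90.1
brush 0.79
0 166 [ 396.6 -161.2  139.4] [ 393. -178.  134.] [ 406. -145.  145.]
15 363 [ 396.9 -161.4  159.9] [ 393. -178.  148.] [ 407. -145.  172.]
lowest [142.49009502 185.85087442 342.4514614 ]
```

```bash
python3 -m crank '[-0.18,-0.43,0,0,0,0, -0.37,-0.87,0,0,0,0, -0.37,-0.87,0,0,0,0, -0.37,-0.87,0,0,0,0]'
python3 -m crank '[0,0,0.3,0,0,0, 0,0,0.6,0,0,0, 0,0,0.8,0,0,0, 0,0,1,0,0,0, 0,0,1,0,0,0]'
python3 -m crank '[0,0,0.1,0,0,0, 0,0,0.2,0,0,0, 0,0,0.26,0,0,0, 0,0,0.30,0,0,0, 0,0,0.315,0,0,0, 0,0,0.315,0,0,0, 0,0,0.315,0,0,0]'
python3 -m crank '[0,0,-0.3,0,0,0, 0,0,-0.6,0,0,0, 0,0,-0.88,0,0,0, 0,0,-0.88,0,0,0, 0,0,-0.88,0,0,0]'
python3 -m crank '[0,0,0.3,0,0,0, 0,0,0.6,0,0,0, 0,0,0.8,0,0,0, 0,0,0.86,0,0,0, 0,0,0.88,0,0,0, 0,0,0.883,0,0,0, 0,0,0.883,0,0,0]'
```

```text
t: 12.8
eef_pos: [448.7, -248.2, 299.0]
tcp_rot: [0.001, -3.14, -0.002]
wrist_force: [-0.4, -0.1, -2.1]
width: 0.265
grasp_force: 60.3
t: 13.3
eef_pos: [446.9, -245.7, 197.1]
tcp_rot: [0.003, -3.137, -0.006]
wrist_force: [-0.7, 0.0, -2.0]
width: 0.266
grasp_force: 60.2
t: 14.0
eef_pos: [449.2, -248.9, 170.3]
tcp_rot: [-0.0, 3.14, -0.001]
wrist_force: [-1.8, 1.4, 6.3]
width: 0.266
grasp_force: 61.4
t: 14.5
eef_pos: [448.6, -248.7, 256.5]
tcp_rot: [-0.0, 3.141, -0.001]
wrist_force: [0.1, -0.4, -1.0]
width: 0.267
grasp_force: 60.3
t: 15.2
eef_pos: [448.3, -248.2, 169.2]
tcp_rot: [0.001, -3.14, -0.003]
wrist_force: [-4.2, 3.6, 13.8]
width: 0.266
grasp_force: 62.5
```

```bash
python3 -m crank '[0,0,-0.3,0,0,0, 0,0,-0.7,0,0,0, 0,0,-1,0,0,0, 0,0,-1,0,0,0]'
python3 -m crank '[0,0,-0.32,0,0,0, 0.38,0.5,-0.32,0,0,0, 0.38,1,-0.32,0,0,0]'
python3 -m crank '[0,0.5,0,0,0,0, 0,1,0,0,0,0]'
python3 -m crank '[0,0.5,0,0,0,0, 0,1,0,0,0,0, 0,1,0,0,0,0, 0,1,0,0,0,0]'
python3 wl.py w4.png small medium large
```

```text
t: 15.6
eef_pos: [449.9, -249.8, 271.8]
tcp_rot: [-0.0, 3.136, -0.007]
wrist_force: [0.4, -0.7, -1.2]
width: 0.269
grasp_force: 60.4
t: 15.9
eef_pos: [410.1, -159.0, 297.9]
tcp_rot: [-0.006, -3.138, -0.003]
wrist_force: [0.8, 1.5, -1.2]
width: 0.268
grasp_force: 60.3
t: 16.1
eef_pos: [410.4, -57.3, 297.4]
tcp_rot: [-0.002, -3.138, -0.003]
wrist_force: [2.1, 0.6, -0.4]
width: 0.262
grasp_force: 60.3
t: 16.5
eef_pos: [410.9, 41.9, 297.8]
tcp_rot: [0.006, -3.138, -0.0]
wrist_force: [0.3, -0.4, -1.7]
width: 0.266
grasp_force: 60.4
16.5 [410.9  41.9 297.8] 0.2662000562238789 60.36966919898987
wrist medium 0.65 c [ 448.  -248.5] handle deg 103.4 (592, 295, np.float64(0.8404227210967872)) ztop 89.7
wrist large 0.92 c [455.2 144.6] handle deg 109.0 (1060, 290, np.float64(0.8246793186809209)) ztop 109.7
brush 0.9
0 144 [397.1  41.8 141. ] [394.  27. 135.] [407.  59. 146.]
15 306 [397.2  42.8 159.2] [394.  27. 150.] [407.  59. 172.]
lowest [143.42826012 187.01076904 343.50105141]
```

```bash
python3 -m crank '[-0.22,0.5,0,0,0,0, -0.44,1,0,0,0,0, -0.44,1,0,0,0,0, -0.44,1,0,0,0,0]'
python3 -m crank '[0,0.025,0.2,0,0,0, 0,0.025,0.5,0,0,0, 0,0.025,0.8,0,0,0, 0,0.025,1,0,0,0, 0,0.025,1,0,0,0, 0,0.025,1,0,0,0]'
python3 -m crank '[0,0,0.1,0,0,0, 0,0,0.2,0,0,0, 0,0,0.25,0,0,0, 0,0,0.28,0,0,0, 0,0,0.295,0,0,0, 0,0,0.295,0,0,0, 0,0,0.295,0,0,0]'
```

```text
t: 17.15
eef_pos: [456.1, 140.9, 299.5]
tcp_rot: [0.002, -3.14, 0.001]
wrist_force: [-1.0, -0.5, -1.8]
width: 0.26
grasp_force: 60.5
t: 17.75
eef_pos: [456.0, 142.1, 200.6]
tcp_rot: [0.003, 3.141, -0.0]
wrist_force: [-0.2, -0.9, -0.8]
width: 0.265
grasp_force: 60.5
t: 18.45
eef_pos: [455.9, 143.5, 170.8]
tcp_rot: [-0.001, 3.141, 0.0]
wrist_force: [-0.2, 0.4, -0.6]
width: 0.263
grasp_force: 60.5
```

```bash
python3 -m crank '[0,0,0.015,0,0,0, 0,0,0.03,0,0,0, 0,0,0.03,0,0,0]'
python3 -m crank '[0,0,-0.3,0,0,0, 0,0,-0.7,0,0,0, 0,0,-1,0,0,0, 0,0,-1,0,0,0, 0,0,-1,0,0,0]'
python3 -m crank '[0,0,-0.08,0,0,0, 0,0,-0.08,0,0,0, 0,0,-0.08,0,0,0]'
python3 -m crank '[0,0,0.3,0,0,0, 0,0,0.7,0,0,0, 0,0,0.9,0,0,0, 0,0,0.98,0,0,0, 0,0,1,0,0,0, 0,0,1,0,0,0]'
python3 -m crank '[0,0,0.04,0,0,0, 0,0,0.07,0,0,0, 0,0,0.085,0,0,0, 0,0,0.085,0,0,0]'
```

```text
t: 18.75
eef_pos: [456.8, 143.5, 169.1]
tcp_rot: [-0.001, 3.139, 0.0]
wrist_force: [-0.8, 0.1, 5.1]
width: 0.266
grasp_force: 61.3
t: 19.25
eef_pos: [455.8, 143.4, 267.7]
tcp_rot: [-0.001, 3.141, 0.0]
wrist_force: [-0.3, -0.0, -1.6]
width: 0.269
grasp_force: 60.5
t: 19.55
eef_pos: [455.4, 143.3, 274.7]
tcp_rot: [0.001, -3.14, 0.0]
wrist_force: [-0.2, -0.1, -0.7]
width: 0.268
grasp_force: 60.5
t: 20.15
eef_pos: [456.3, 143.4, 176.3]
tcp_rot: [-0.001, 3.14, 0.0]
wrist_force: [-1.1, -0.9, -1.3]
width: 0.267
grasp_force: 60.5
t: 20.55
eef_pos: [457.2, 143.5, 169.2]
tcp_rot: [-0.001, 3.138, 0.0]
wrist_force: [-0.8, 0.7, 5.4]
width: 0.264
grasp_force: 61.4
```

```bash
python3 -m crank '[0,0,-0.4,0,0,0, 0,0,-0.8,0,0,0, 0,0,-1,0,0,0, 0,0,-1,0,0,0]'
python3 -m crank '[0.1,0,-0.3,0,0,0, 0.36,0.4,-0.34,0,0,0, 0.36,0.8,-0.34,0,0,0, 0.36,0.8,-0.34,0,0,0]'
python3 -m crank '[0,0.45,0,0,0,0, 0,0.9,0,0,0,0, 0,0.9,0,0,0,0, 0,0.9,0,0,0,0]'
python3 -m crank '[0,0.4,0,0,0,0, 0,0.75,0.2,0,0,0, 0,0.75,0.6,0,0,0, 0,0.75,0.9,0,0,0, 0,0.75,0.9,0,0,0,0,0.75,0.9,0,0,0]'
python3 -m crank '[0,0,0,0,0,0,0,0,0,0,0,0]'
python3 wl.py w5.png
python3 - <<'E'
from h import *
print(np.mean([bot.read_state()["eef_pos"] for _ in range(5)],0))
E
```

```text
t: 20.95
eef_pos: [457.8, 143.5, 271.2]
tcp_rot: [-0.001, 3.133, 0.001]
wrist_force: [0.4, -1.0, -1.6]
width: 0.264
grasp_force: 60.4
t: 21.35
eef_pos: [418.2, 226.2, 299.5]
tcp_rot: [0.008, -3.14, -0.001]
wrist_force: [-0.2, -1.0, -1.7]
width: 0.263
grasp_force: 60.5
t: 21.75
eef_pos: [419.1, 313.3, 299.0]
tcp_rot: [0.003, -3.139, 0.003]
wrist_force: [-0.7, 0.7, -0.2]
width: 0.265
grasp_force: 60.7
t: 22.35
eef_pos: [420.0, 387.2, 211.0]
tcp_rot: [-0.002, -3.141, 0.001]
wrist_force: [0.7, 0.3, -0.9]
width: 0.268
grasp_force: 60.7
t: 22.55
eef_pos: [420.9, 388.6, 213.5]
tcp_rot: [0.001, 3.138, 0.003]
wrist_force: [0.4, -0.1, -0.8]
width: 0.266
grasp_force: 60.7
22.55 [420.9 388.6 213.5] 0.2664066681723087 60.66813111305237
brush 0.75
0 154 [408.1 391.1  56.5] [405. 374.  51.] [418. 406.  61.]
15 306 [408.2 390.   74.9] [405. 374.  65.] [418. 406.  87.]
lowest [ 59.20159537 102.5862284  259.08781599]
[420.485516   388.58354859 212.76953503]
```

```bash
python3 -m crank '[-0.2,0.01,0,0,0,0, -0.45,0.01,0,0,0,0, -0.7,0.01,0,0,0,0, -0.9,0.01,0,0,0,0, -0.945,0.01,0,0,0,0, -0.945,0.01,0,0,0,0, -0.945,0.01,0,0,0,0]'
python3 -m crank '[0,0,0.1,0,0,0, 0,0,0.18,0,0,0, 0,0,0.21,0,0,0, 0,0,0.225,0,0,0, 0,0,0.225,0,0,0, 0,0,0.225,0,0,0]'
```

```text
t: 23.35
eef_pos: [513.4, 389.5, 211.1]
tcp_rot: [0.001, -3.141, 0.0]
wrist_force: [-0.4, 0.2, -1.5]
width: 0.263
grasp_force: 60.7
t: 23.95
eef_pos: [514.3, 389.5, 188.8]
tcp_rot: [-0.0, 3.141, 0.0]
wrist_force: [0.3, -0.6, -0.5]
width: 0.268
grasp_force: 60.7
```

```bash
python3 -m crank '[0,0,0.01,0,0,0, 0,0,0.018,0,0,0, 0,0,0.018,0,0,0]'
python3 -m crank '[0,0,0,0,0,0,0,0,0,0,0,0,0,0,0,0,0,0,0,0,0,0,0,0,0,0,0,0,0,0,0,0,0,0,0,0]' 85
python3 -m crank '[0,0,-0.1,0,0,0, 0,0,-0.3,0,0,0, 0,0,-0.7,0,0,0, 0,0,-1,0,0,0, 0,0,-1,0,0,0]'
python3 -m crank '[0.4,-0.2,0,0,0,0, 0.5,-0.4,0,0,0,0, 0.5,-0.4,0,0,0,0, 0.5,-0.4,0,0,0,0]'
python3 wl.py w6.png large
python3 - <<'E'
from h import *
f=cam("wrist");d=bot.trace("brush","wrist")[0];q=cloud(f,d["pixels"])
for lo,hi in [(226,240),(174,181)]:
    m=q[(q[:,2]>lo)&(q[:,2]<hi)];print(len(m),m.mean(0).round(1),m.min(0).round(1),m.max(0).round(1))
E
```

```text
t: 24.25
eef_pos: [514.4, 389.5, 187.2]
tcp_rot: [-0.0, 3.141, 0.0]
wrist_force: [-0.9, -0.8, -0.2]
width: 0.268
grasp_force: 61.1
t: 24.85
eef_pos: [514.2, 389.4, 186.7]
tcp_rot: [0.0, -3.142, -0.0]
wrist_force: [0.5, -0.4, -0.2]
width: 0.995
grasp_force: 0.0
t: 25.35
eef_pos: [516.5, 390.6, 294.1]
tcp_rot: [-0.001, 3.131, 0.008]
wrist_force: [0.8, -1.1, 1.2]
width: 0.992
grasp_force: 0.0
t: 25.75
eef_pos: [464.2, 349.3, 287.0]
tcp_rot: [0.0, 3.141, 0.001]
wrist_force: [0.4, 0.6, -1.0]
width: 0.996
grasp_force: 0.0
25.75 [464.2 349.3 287. ] 0.9958934240307958 0.0
brush 0.69
lowest [7.35227679e-02 2.21428120e+01 7.56393785e+01]
1423 [512.1 388.9 231.6] [501.1 377.4 226. ] [525.5 401.5 234.1]
2011 [507.4 387.6 177.3] [475.4 366.9 174. ] [535.3 412.1 180.9]
```

View pics/w6.png

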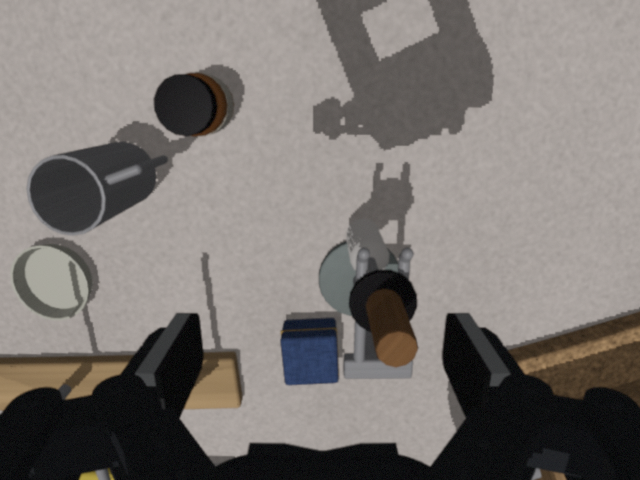

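The picture shows the brush upright in the fork, with its collar on the tines at 385,300. Now I look at the rack and the cups.

```bash
python3 -m crank '[0.1,-0.4,-0.4,0,0,0, 0.3,-0.9,-0.7,0,0,0, 0.3,-1,-1,0,0,0, 0.3,-1,-1,0,0,0]'
python3 -m crank '[0.1,-0.5,0,0,0,0, 0.1,-1,0,0,0,0,0.1,-1,0,0,0,0]'
python3 -m crank '[0,-0.5,0,0,0,0, 0,-1,0,0,0,0, 0,-1,0,0,0,0]'
python3 -m crank '[0,-0.5,0,0,0,0, 0,-0.9,0,0,0,0, 0,-0.9,0,0,0,0, 0,-0.9,0,0,0,0, 0,-0.9,0,0,0,0]'
python3 wl.py w7.png small medium large
python3 - <<'E'
from h import *
f=cam("wrist");P=cloud(f)
q=P[(P[:,2]>190)&(P[:,2]<222)&(P[:,0]>570)&(P[:,0]<760)&(np.abs(P[:,1])<300)]
for k in range(-160,240,15):
    m=q[(q[:,1]>=k)&(q[:,1]<k+15)]
    if len(m)>5: print(k,len(m),"x",m[:,0].min().round(1),m[:,0].max().round(1),"y(x)",np.polyfit(m[:,0],m[:,1],1).round(3),m.mean(0).round(1),m[:,2].max())
q=P[(P[:,2]>14)&(P[:,2]<26)&(P[:,0]>640)&(P[:,0]<800)&(P[:,1]<290)&(P[:,1]>-260)]
print(len(q),q.min(0).round(1),q.max(0).round(1))
E
```

```text
t: 26.4
eef_pos: [435.9, 248.1, 393.7]
tcp_rot: [0.004, 3.13, 0.004]
wrist_force: [-0.2, 1.0, 1.6]
width: 0.991
grasp_force: 0.0
t: 26.7
eef_pos: [424.7, 145.7, 386.6]
tcp_rot: [0.009, 3.141, -0.002]
wrist_force: [0.6, -0.0, -0.3]
width: 0.993
grasp_force: 0.0
t: 27.0
eef_pos: [424.8, 45.4, 386.4]
tcp_rot: [-0.012, -3.141, 0.002]
wrist_force: [0.5, 0.1, -0.4]
width: 0.991
grasp_force: 0.0
t: 27.5
eef_pos: [424.6, -39.5, 386.6]
tcp_rot: [0.003, -3.141, -0.001]
wrist_force: [0.5, -0.4, 0.0]
width: 1.0
grasp_force: 0.0
27.5 [424.6 -39.5 386.6] 0.9995734463560842 0.0
wrist small 0.64 c [462.  -82.8] handle deg 89.9 (401, 156, np.float64(0.8801746194962945)) ztop 70.1
wrist medium 0.77 c [ 448.4 -248.4] handle deg 104.0 (654, 189, np.float64(0.851796944905973)) ztop 90.2
wrist large 0.8 c [455.2 144.4] handle deg 109.4 (772, 179, np.float64(0.8608193009200572)) ztop 109.8
-130 130 x 594.7 671.1 y(x) [ 1.60000e-02 -1.26636e+02] [ 623.4 -116.4  205.6] 216.30874695842328
-115 391 x 594.3 678.3 y(x) [ 2.00000e-02 -1.24545e+02] [ 632.2 -112.2  203.7] 216.6930525015635
20 241 x 586.3 671.6 y(x) [ 0.027 16.613] [617.7  33.2 204.4] 216.3977496526632
35 338 x 586.5 680.1 y(x) [ 0.032 17.023] [641.9  37.6 203.6] 215.68016841927164
170 239 x 577.2 706.6 y(x) [2.20000e-02 1.69165e+02] [595.1 182.  205.4] 215.9425458865377
185 66 x 579.6 708.9 y(x) [2.70000e-02 1.69991e+02] [646.8 187.4 204.8] 214.4335125346435
8729 [ 663.5 -170.1   14. ] [753.6 251.2  25.9]
```

View pics/w7.png

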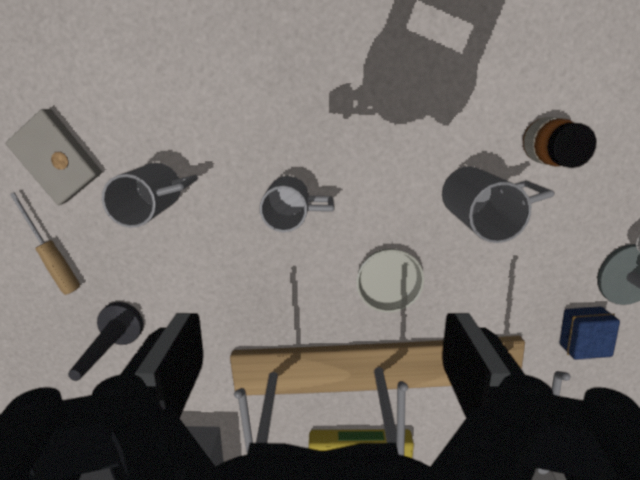

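The picture shows the three cups unmoved and the hook tips at (240,395), (402,388) and (562,377). The rack is turned by about 3.3 degrees. I turn the tool so that it closes along the small cup's x.

```bash
python3 -c "
from cell import bot;print(bot.read_state()['qpos'])"
python3 -m crank '[-0.1,-0.1,0.3,0,0,0.28, -0.2,-0.3,0.6,0,0,0.56, -0.37,-0.43,1,0,0,0.84, -0.37,-0.43,1,0,0,1, -0.37,-0.43,1,0,0,1]'
python3 -m crank '[0,0,0,0,0,0.28, 0,0,0,0,0,0.56, 0,0,0,0,0,0.84, 0,0,0,0,0,1, 0,0,0,0,0,1]'
python3 -m crank '[0,0,0,0,0,0.28, 0,0,0,0,0,0.56, 0,0,0,0,0,0.84, 0,0,0,0,0,1, 0,0,0,0,0,1]'
cat > go.py <<'E'
from h import *
# go.py x y z [yaw of tool y, deg]
s=bot.read_state();p=np.mean([bot.read_state()["eef_pos"] for _ in range(4)],0)
x,y,z=map(float,sys.argv[1:4]);r0=R.from_rotvec(s["tcp_rot"])
print("t",s["t"],"p",p.round(1),"tool y deg",np.degrees(np.arctan2(*r0.as_matrix()[1::-1,1])).round(1),"qpos",s["qpos"].round(2))
rot=None
if len(sys.argv)>4:
    a=np.radians(float(sys.argv[4]));c,d=np.cos(a),np.sin(a)
    rot=R.from_matrix(np.array([[-d,c,0],[c,d,0],[0,0,-1]]))
rows([x,y,z],rot)
E
python3 go.py 462 -83 28 -0.1
```

```text
[-3.61330297e-01 -3.94237201e-01  1.88433781e+00  5.61880440e-05
  1.65130974e+00 -1.93380539e+00]
t: 28.3
eef_pos: [460.9, -83.4, 285.2]
tcp_rot: [-0.812, -3.032, -0.001]
wrist_force: [-0.2, 0.2, 0.8]
width: 0.998
grasp_force: 0.0
t: 28.8
eef_pos: [461.8, -83.5, 288.1]
tcp_rot: [1.566, 2.721, 0.0]
wrist_force: [1.1, 0.3, 0.2]
width: 0.993
grasp_force: 0.0
t: 29.3
eef_pos: [461.6, -83.5, 287.6]
tcp_rot: [2.216, 2.224, 0.001]
wrist_force: [-0.1, -0.2, -1.2]
width: 0.994
grasp_force: 0.0
t 29.3 p [461.6 -83.5 287.6] tool y deg 0.2 qpos [-0.42 -0.24  1.94 -0.    1.44 -0.43]
shift [0.007 0.    2.596] turn [0.003 0.001 0.01 ]
```

```bash
python3 -m crank '[0,0,0.5,0,0,0, 0,0,1,0,0,0, 0,0,1,0,0,0, 0,0,1,0,0,0]'
python3 -m crank '[0,0,0.3,0,0,0, 0,0,0.6,0,0,0, 0,0,0.9,0,0,0, 0,0,0.9,0,0,0]'
python3 -m crank '[0,0,0.3,0,0,0, 0,0,0.6,0,0,0, 0,0,0.68,0,0,0, 0,0,0.68,0,0,0]'
python3 -m crank '[0,0,0,0,0,0,0,0,0,0,0,0,0,0,0,0,0,0,0,0,0,0,0,0,0,0,0,0,0,0,0,0,0,0,0,0]' 0 60
python3 go.py 462 -83 28
```

```text
t: 29.7
eef_pos: [461.5, -83.6, 187.5]
tcp_rot: [-2.218, -2.224, 0.0]
wrist_force: [-0.1, 0.4, 0.6]
width: 0.995
grasp_force: 0.0
t: 30.1
eef_pos: [461.0, -83.5, 96.5]
tcp_rot: [-2.218, -2.222, 0.001]
wrist_force: [0.7, 0.8, -0.2]
width: 0.997
grasp_force: 0.0
t: 30.5
eef_pos: [462.6, -84.2, 30.3]
tcp_rot: [2.219, 2.221, 0.001]
wrist_force: [0.0, 0.2, 0.7]
width: 0.997
grasp_force: 0.0
t: 31.1
eef_pos: [463.1, -84.4, 30.9]
tcp_rot: [2.218, 2.219, 0.002]
wrist_force: [-0.8, 0.9, 8.0]
width: 0.608
grasp_force: 63.5
t 31.1 p [463.1 -84.4  30.9] tool y deg 0.0 qpos [-0.42  0.12  2.12 -0.    0.9  -0.42]
shift [ 0.014 -0.011  0.029]
```

```bash
python3 -m crank '[0,0,-0.2,0,0,0, 0,0,-0.5,0,0,0, 0,0,-0.9,0,0,0, 0,0,-0.9,0,0,0]'
python3 -m crank '[0,0,-0.4,0,0,0, 0,0,-0.8,0,0,0, 0,0,-0.8,0,0,0,0,0,-0.8,0,0,0]'
python3 -m crank '[0.3,0.3,0,0,0,-0.05, 0.6,0.6,0,0,0,-0.11, 0.74,0.74,0,0,0,-0.11, 0.74,0.74,0,0,0,-0.11, 0.74,0.74,0,0,0,-0.11]'
python3 go.py 537.3 -10.6 201 3.3
cat > hl.py <<'E'
# look with the wrist camera at the held cup and hook points
from h import *
s=bot.read_state();f=cam("wrist");save(f,sys.argv[1]);P=cloud(f)
p=s["eef_pos"]
print(p.round(1))
for n in sys.argv[2:]:
    for d in bot.trace(n,"wrist")[:2]:
        q=cloud(f,d["pixels"]);print(n,round(d["conf"],2),np.round(d["point"]),len(q),np.median(q,0).round(1),np.percentile(q,2,axis=0).round(1),np.percentile(q,98,axis=0).round(1))
        if n=="rack":
            h=q[(q[:,2]>194)&(q[:,2]<207)]
            if len(h)>10: print(" hook pts",len(h),h.min(0).round(1),h.max(0).round(1),np.polyfit(h[:,0],h[:,1],1))
E
python3 hl.py h1.png small rack
```

```text
t: 31.5
eef_pos: [465.2, -85.3, 124.8]
tcp_rot: [2.213, 2.214, 0.007]
wrist_force: [1.3, -0.6, -0.6]
width: 0.608
grasp_force: 63.3
t: 31.9
eef_pos: [461.5, -83.7, 199.1]
tcp_rot: [2.22, 2.221, 0.001]
wrist_force: [-0.5, 0.2, -1.7]
width: 0.607
grasp_force: 63.5
t: 32.4
eef_pos: [534.0, -9.3, 196.4]
tcp_rot: [-2.153, -2.283, 0.004]
wrist_force: [-0.4, -0.6, -1.9]
width: 0.609
grasp_force: 63.8
t 32.4 p [534.   -9.3 196.4] tool y deg 3.4 qpos [-0.23  0.01  1.88 -0.    1.25 -0.29]
shift [-0.015  0.032 -0.046] turn [-0.008 -0.002  0.002]
[534.   -9.3 196.4]
small 0.73 [322. 344.] 32304 [533.8 -18.9 219.1] [510.8 -32.4 168.7] [558.2  47.1 235.5]
small 0.4 [243. 428.] 448 [ 472.  -232.1   15.3] [ 422.4 -246.5    1.5] [ 478.  -223.5   80.3]
rack 0.62 [550. 187.] 38144 [704.5  35.9  19.6] [ 599.3 -140.4    6.6] [745.4 146.6 204.3]
 hook pts 2821 [589.9  31.1 197.7] [644.4  41.1 207. ] [ 0.031866   16.89888451]
```

View pics/h1.png

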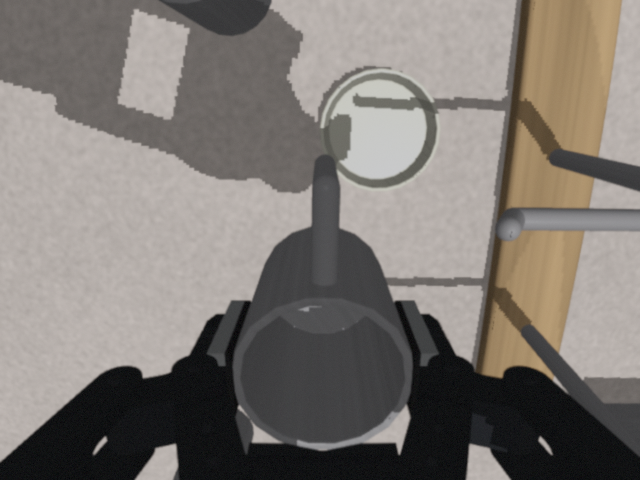

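The held cup shows at (322,344) with its handle bar running up the picture from (325,280) to (325,165). The tip of hook2 is at (510,222). I measure both in this view.

```bash
cat > hm.py <<'E'
# hm.py cup hook_y_guess : held cup's handle against the hook, in the rack frame
from h import *
from cups import SP
n=sys.argv[1];yg=float(sys.argv[2]);s=bot.read_state();f=cam("wrist");p=s["eef_pos"];P=cloud(f)
Q=cloud(f,bot.trace(n,"wrist")[0]["pixels"])
r,hh,hy,zt=SP[n]
top=np.percentile(Q[:,2],97);z0=top-hh
a=np.radians(3.3);X=np.array([np.cos(a),np.sin(a),0]);Y=np.array([-np.sin(a),np.cos(a),0])
dq=(Q-p)@np.c_[X,Y,[0,0,1]]
b=Q[(dq[:,1]>r+6)&(dq[:,1]<hy+10)&(np.abs(Q[:,2]-z0-zt)<8)];db=(b-p)@np.c_[X,Y,[0,0,1]]
print("p",p.round(1),"rim z",top.round(1),"underside",z0.round(1),"bar n",len(b),"rack-x mid",db[:,0].mean().round(1),"rack-y range",np.percentile(db[:,1],[1,99]).round(1),"bar top z",np.percentile(b[:,2],97).round(1))
h=P[(np.abs(P[:,1]-yg)<14)&(P[:,2]>192)&(P[:,2]<220)&(P[:,0]>p[0]+35)&(P[:,0]<720)]
if len(h)>20:
    t=h[h[:,0]<h[:,0].min()+9];k=h[h[:,0]>h[:,0].min()+15]
    print("tip x",h[:,0].min().round(1),"tip y",t[:,1].min().round(1),t[:,1].max().round(1),"tip z max",t[:,2].max().round(1))
    if len(k)>10:
        print("hook top z",np.percentile(k[:,2],97).round(1),[ (x0,k[(abs(k[:,0]-x0)<5)][:,1].min().round(1),k[(abs(k[:,0]-x0)<5)][:,1].max().round(1)) for x0 in range(600,700,20) if (abs(k[:,0]-x0)<5).sum()>5])
    ty=(t[:,1].min()+t[:,1].max())/2
    d=(np.array([h[:,0].min()+4,ty,200])-p)@np.c_[X,Y,[0,0,1]]
    print("tip axis rel tcp in rack frame",d.round(1))
E
python3 hm.py small 36
```

```text
p [534.3 -10.2 197.8] rim z 236.7 underside 166.7 bar n 2611 rack-x mid 1.4 rack-y range [33.3 58.7] bar top z 229.0
tip x 586.8 tip y 30.5 38.6 tip z max 217.0
hook top z 204.3 [(600, np.float64(31.0), np.float64(39.1)), (620, np.float64(32.1), np.float64(40.1)), (640, np.float64(33.3), np.float64(41.3))]
tip axis rel tcp in rack frame [59.  41.4  2.2]
```

```bash
python3 -m crank '[0.007,0.1,-0.05,0,0,0, 0.007,0.3,-0.05,0,0,0, 0.007,0.5,-0.05,0,0,0, 0.007,0.7,-0.05,0,0,0, 0.007,0.9,-0.05,0,0,0, 0.007,1,-0.05,0,0,0, 0.007,1,-0.05,0,0,0, 0.007,1,-0.05,0,0,0]'
python3 hm.py small 39
```

```text
t: 33.45
eef_pos: [634.7, -3.2, 203.6]
tcp_rot: [-2.156, -2.284, 0.001]
wrist_force: [0.1, -0.2, -1.4]
width: 0.61
grasp_force: 63.8
p [634.7  -3.2 203.6] rim z 242.4 underside 172.4 bar n 2598 rack-x mid 1.3 rack-y range [33.2 58.7] bar top z 234.9
tip x 669.8 tip y 35.2 42.8 tip z max 205.0
hook top z 206.3 [(680, np.float64(35.2), np.float64(43.0))]
tip axis rel tcp in rack frame [41.4 39.9 -3.6]
```

```bash
python3 -m crank '[0,0,0.08,0,0,0, 0,0,0.16,0,0,0, 0,0,0.2,0,0,0, 0,0,0.22,0,0,0, 0,0,0.22,0,0,0, 0,0,0.22,0,0,0]'
python3 -m crank '[0,0,0.01,0,0,0, 0,0,0.015,0,0,0, 0,0,0.015,0,0,0]'
```

```text
t: 34.15
eef_pos: [635.2, -3.2, 181.9]
tcp_rot: [2.156, 2.284, 0.0]
wrist_force: [0.4, -0.8, -1.4]
width: 0.61
grasp_force: 63.7
t: 34.45
eef_pos: [635.4, -3.2, 180.6]
tcp_rot: [2.156, 2.284, 0.001]
wrist_force: [-0.5, 0.4, 0.0]
width: 0.607
grasp_force: 63.7
```

```bash
python3 -m crank '[0,0,0,0,0,0,0,0,0,0,0,0,0,0,0,0,0,0,0,0,0,0,0,0,0,0,0,0,0,0]' 62
python3 -m crank '[0,0,0,0,0,0,0,0,0,0,0,0,0,0,0,0,0,0,0,0,0,0,0,0,0,0,0,0,0,0,0,0,0,0,0,0,0,0,0,0,0,0,0,0,0,0,0,0]' 85
python3 hl.py h2.png small
```

```text
t: 34.95
eef_pos: [635.0, -3.1, 180.2]
tcp_rot: [-2.156, -2.285, 0.0]
wrist_force: [-0.2, 0.1, 1.2]
width: 0.729
grasp_force: 0.0
t: 35.75
eef_pos: [635.1, -3.1, 180.2]
tcp_rot: [2.156, 2.285, 0.0]
wrist_force: [0.5, -0.6, -0.2]
width: 0.999
grasp_force: 0.0
[635.1  -3.1 180.2]
small 0.81 [326. 150.] 24940 [633.   60.  178.7] [608.9  19.8 164. ] [657.2  86.2 212.9]
```

View pics/h2.png

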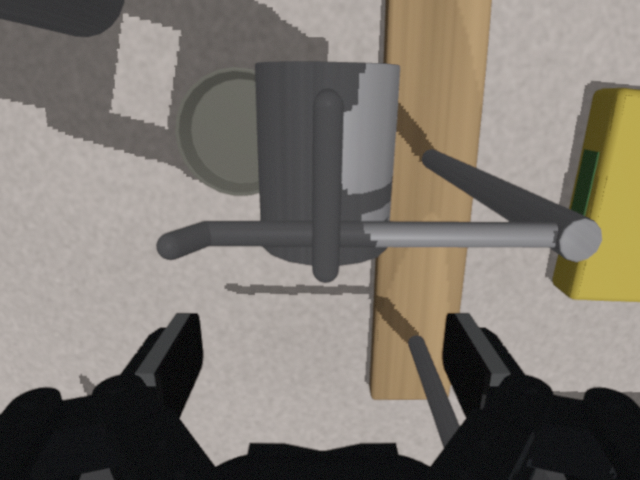

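The small cup hangs on hook2 by its handle at (326,235), clear of the open fingers. Next comes the medium cup.

```bash
python3 -m crank '[0,0,-0.2,0,0,0, 0,0,-0.5,0,0,0, 0,0,-0.8,0,0,0, 0,0,-1,0,0,0, 0,0,-1,0,0,0]' 85
python3 -m crank '[0,-0.1,-0.3,0,0,0, -0.4,-0.4,-0.3,0,0,0, -0.78,-0.67,-0.3,0,0,0, -0.78,-0.67,-0.3,0,0,0]'
python3 -m crank '[-0.4,-0.34,0,0,0,0, -0.78,-0.67,0,0,0,0, -0.78,-0.67,0,0,0,0, -0.78,-0.67,0,0,0,0]'
python3 -m crank '[-0.4,-0.34,0,0,0,-0.15, -0.78,-0.67,0,0,0,-0.35, -0.78,-0.67,0,0,0,-0.35, -0.78,-0.67,0,0,0,-0.35]'
python3 wl.py w8.png medium | head -3
python3 go.py 448.3 -248.4 46 14
```

```text
t: 36.35
eef_pos: [636.8, -3.4, 284.4]
tcp_rot: [2.152, 2.28, 0.006]
wrist_force: [-0.5, 0.7, -0.1]
width: 0.992
grasp_force: 0.0
t: 36.75
eef_pos: [570.4, -88.1, 308.6]
tcp_rot: [-2.161, -2.278, 0.003]
wrist_force: [0.4, 0.0, -0.2]
width: 0.994
grasp_force: 0.0
t: 37.15
eef_pos: [509.7, -167.0, 308.9]
tcp_rot: [-2.157, -2.281, -0.0]
wrist_force: [0.5, -0.2, -0.5]
width: 0.994
grasp_force: 0.0
t: 37.55
eef_pos: [448.2, -248.1, 309.6]
tcp_rot: [-1.939, -2.471, -0.001]
wrist_force: [0.1, 0.3, 0.4]
width: 0.997
grasp_force: 0.0
37.55 [ 448.2 -248.1  309.6] 0.9970255553838573 0.0
wrist medium 0.82 c [ 448.7 -248.7] handle deg 103.7 (803, 238, np.float64(0.9305992743045185)) ztop 90.2
t 37.7 p [ 448.9 -247.   309.9] tool y deg 13.9 qpos [-0.72 -0.14  1.82  0.    1.47 -0.97]
shift [-0.014 -0.009  2.638] turn [ 0.    -0.001 -0.002]
```

```bash
python3 -m crank '[-0.01,0,0.5,0,0,0, -0.01,0,1,0,0,0, -0.01,0,1,0,0,0, -0.01,0,1,0,0,0]'
python3 -m crank '[0,0,0.3,0,0,0, 0,0,0.6,0,0,0, 0,0,0.9,0,0,0, 0,0,0.9,0,0,0]'
python3 -m crank '[0,0,0.3,0,0,0, 0,0,0.6,0,0,0, 0,0,0.74,0,0,0, 0,0,0.74,0,0,0]'
python3 -m crank '[0,0,0,0,0,0,0,0,0,0,0,0,0,0,0,0,0,0,0,0,0,0,0,0,0,0,0,0,0,0,0,0,0,0,0,0]' 0 60
python3 -m crank '[0,0,-0.2,0,0,0, 0,0,-0.5,0,0,0, 0,0,-0.9,0,0,0, 0,0,-0.9,0,0,0, 0,0,-0.9,0,0,0]'
python3 go.py 540 -163 205 3.3
```

```text
t: 38.1
eef_pos: [448.8, -248.4, 210.5]
tcp_rot: [-1.935, -2.473, -0.0]
wrist_force: [-0.9, -0.1, 1.0]
width: 0.994
grasp_force: 0.0
t: 38.5
eef_pos: [448.1, -248.6, 119.7]
tcp_rot: [-1.936, -2.471, -0.0]
wrist_force: [0.4, 0.3, 0.1]
width: 0.989
grasp_force: 0.0
t: 38.9
eef_pos: [448.7, -249.5, 46.9]
tcp_rot: [-1.938, -2.473, -0.0]
wrist_force: [-0.2, -1.8, 0.6]
width: 0.993
grasp_force: 0.0
t: 39.5
eef_pos: [449.7, -250.8, 48.7]
tcp_rot: [1.935, 2.469, -0.001]
wrist_force: [-1.3, -0.3, 6.7]
width: 0.683
grasp_force: 64.8
t: 40.0
eef_pos: [448.8, -249.8, 137.7]
tcp_rot: [1.936, 2.47, -0.0]
wrist_force: [0.4, 0.5, -1.8]
width: 0.678
grasp_force: 64.8
t 40.0 p [ 448.8 -249.8  137.7] tool y deg 13.8 qpos [-0.73  0.03  1.98  0.    1.13 -0.97]
shift [ 0.623  1.094 -0.673] turn [0.004 0.004 0.351]
```

```bash
python3 -m crank '[0,0,-0.4,0,0,0, 0,0,-0.66,0,0,0, 0.3,0.4,-0.66,0,0,0.1, 0.6,0.8,-0.66,0,0,0.35, 0.62,1,-0.66,0,0,0.35, 0.62,1,-0.66,0,0,0.35, 0.62,1,-0.66,0,0,0.35]'
python3 hm.py medium -115
```

```text
t: 40.7
eef_pos: [529.6, -164.7, 200.4]
tcp_rot: [-2.153, -2.283, 0.002]
wrist_force: [-0.6, -0.4, -1.4]
width: 0.684
grasp_force: 65.5
p [ 529.6 -164.7  200.4] rim z 241.5 underside 151.5 bar n 2804 rack-x mid 0.6 rack-y range [36.4 62.4] bar top z 234.1
tip x 594.3 tip y -119.5 -111.1 tip z max 217.1
hook top z 204.2 [(620, np.float64(-118.0), np.float64(-110.0)), (640, np.float64(-117.4), np.float64(-109.2))]
tip axis rel tcp in rack frame [71.4 45.4 -0.4]
```

```bash
python3 -m crank '[0.01,0.1,-0.04,0,0,0, 0.01,0.3,-0.04,0,0,0, 0.01,0.5,-0.04,0,0,0, 0.01,0.7,-0.04,0,0,0, 0.01,0.9,-0.04,0,0,0, 0.01,1,-0.04,0,0,0, 0.01,1,-0.04,0,0,0]'
python3 -m crank '[0,0.08,0,0,0,0, 0,0.15,0,0,0,0, 0,0.15,0,0,0,0, 0,0.15,0,0,0,0]'
python3 hm.py medium -111
```

```text
t: 41.5
eef_pos: [630.9, -158.8, 206.2]
tcp_rot: [2.156, 2.285, 0.0]
wrist_force: [-0.2, 0.6, -1.4]
width: 0.678
grasp_force: 65.5
t: 41.9
eef_pos: [645.1, -157.6, 206.2]
tcp_rot: [-2.156, -2.285, 0.0]
wrist_force: [-0.7, 0.7, -1.3]
width: 0.679
grasp_force: 65.5
p [ 645.1 -157.6  206.2] rim z 247.3 underside 157.3 bar n 2807 rack-x mid 0.5 rack-y range [36.3 62.4] bar top z 239.8
tip x 680.1 tip y -115.2 -106.8 tip z max 205.3
hook top z 206.2 []
tip axis rel tcp in rack frame [41.6 44.3 -6.2]
```

```bash
python3 -m crank '[0,0,0.1,0,0,0, 0,0,0.2,0,0,0, 0,0,0.25,0,0,0, 0,0,0.27,0,0,0, 0,0,0.283,0,0,0, 0,0,0.283,0,0,0, 0,0,0.283,0,0,0]'
python3 -m crank '[0,0,0,0,0,0,0,0,0,0,0,0,0,0,0,0,0,0,0,0,0,0,0,0,0,0,0,0,0,0]' 68
python3 -m crank '[0,0,0,0,0,0,0,0,0,0,0,0,0,0,0,0,0,0,0,0,0,0,0,0,0,0,0,0,0,0,0,0,0,0,0,0,0,0,0,0,0,0,0,0,0,0,0,0]' 85
python3 hl.py h3.png medium
```

```text
t: 42.7
eef_pos: [645.5, -157.6, 178.3]
tcp_rot: [2.156, 2.284, 0.001]
wrist_force: [-0.3, -0.0, -0.1]
width: 0.675
grasp_force: 65.7
t: 43.2
eef_pos: [645.3, -157.6, 177.9]
tcp_rot: [2.156, 2.285, 0.0]
wrist_force: [-0.4, 0.0, 0.0]
width: 0.797
grasp_force: 0.0
t: 44.0
eef_pos: [645.2, -157.6, 177.9]
tcp_rot: [-2.156, -2.285, 0.0]
wrist_force: [-0.2, 0.2, 0.2]
width: 0.995
grasp_force: 0.0
[ 645.2 -157.6  177.9]
medium 0.75 [324. 238.] 30801 [ 643.3 -124.   173.9] [ 617.7 -177.3  133.9] [671.3 -78.9 212. ]
```

View pics/h3.png

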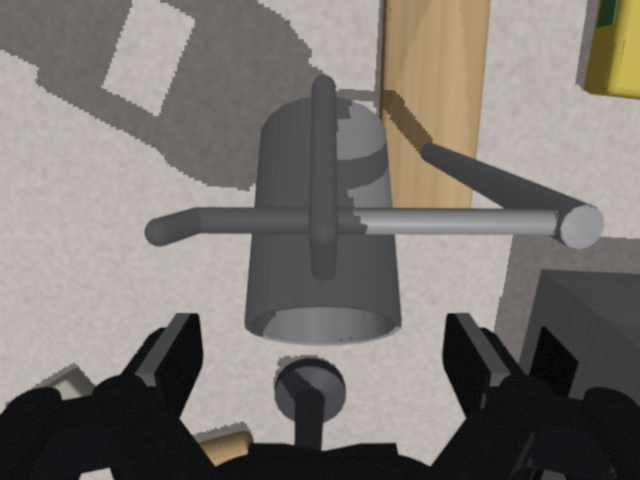

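The medium cup hangs on hook3 by its handle at (322,222). Now the large cup.

```bash
python3 -m crank '[0,0,-0.2,0,0,0, 0,0,-0.5,0,0,0, 0,0,-0.8,0,0,0, 0,0,-1,0,0,0, 0,0,-1,0,0,0]' 85
python3 -m crank '[0,-0.1,-0.4,0,0,0, 0.4,-0.4,-0.4,0,0,0, 0.78,-0.6,-0.4,0,0,0, 0.78,-0.6,-0.4,0,0,0]'
python3 -m crank '[0.4,-0.3,0,0,0,0, 0.78,-0.6,0,0,0,0, 0.78,-0.6,0,0,0,0]'
python3 -m crank '[0.4,-0.26,0,0,0,0, 0.78,-0.52,0,0,0,0, 0.78,-0.52,0,0,0,0]'
python3 -m crank '[0.4,0,0,0,0,-0.2, 0.78,0,0,0,0,-0.45, 0.78,0,0,0,0,-0.53, 0.78,0,0,0,0,-0.53, 0.78,0,0,0,0,-0.53]'
python3 wl.py w9.png large | head -3
python3 go.py 455.2 144.5 62 19.2
```

```text
t: 44.6
eef_pos: [646.9, -158.3, 282.3]
tcp_rot: [2.151, 2.28, 0.004]
wrist_force: [-0.5, -0.6, -0.1]
width: 0.999
grasp_force: 0.0
t: 45.0
eef_pos: [578.4, -79.6, 316.3]
tcp_rot: [-2.15, -2.286, 0.001]
wrist_force: [-0.0, 0.0, 0.1]
width: 0.999
grasp_force: 0.0
t: 45.3
eef_pos: [513.4, -5.7, 315.8]
tcp_rot: [-2.15, -2.286, 0.002]
wrist_force: [-0.6, 0.0, 0.4]
width: 0.994
grasp_force: 0.0
t: 45.6
eef_pos: [458.1, 68.5, 316.9]
tcp_rot: [-2.151, -2.288, 0.001]
wrist_force: [0.2, -0.5, 0.7]
width: 0.994
grasp_force: 0.0
t: 46.1
eef_pos: [456.0, 143.2, 317.1]
tcp_rot: [-1.822, -2.559, 0.002]
wrist_force: [-0.1, -0.3, -0.8]
width: 0.996
grasp_force: 0.0
46.1 [456.  143.2 317.1] 0.9960526256202612 0.0
t 46.25 p [455.8 143.1 317.6] tool y deg 19.1 qpos [ 0.07 -0.23  1.88 -0.    1.49 -0.27]
shift [ 0.015 -0.     2.556] turn [-0.001  0.    -0.003]
```

View pics/w9.png

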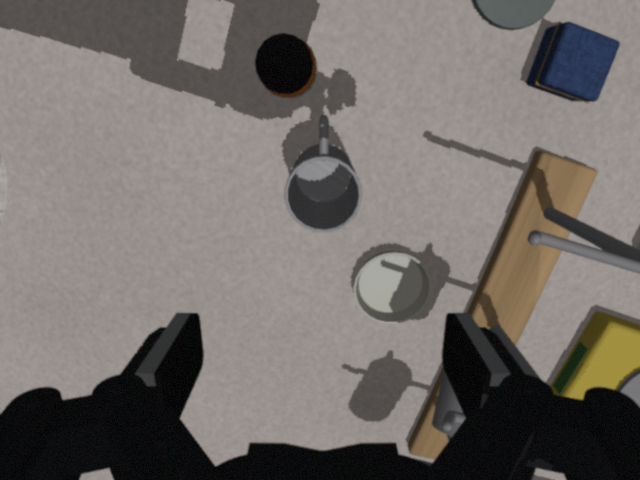

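Run:
```python
from cups import *
f=cam("wrist")
for d in bot.trace("large","wrist"): print(d["conf"],d["point"],d["pixels"].sum())
P=cloud(f);Q=P[(P[:,2]>60)&(P[:,2]<125)&(np.hypot(P[:,0]-455,P[:,1]-144)<100)]
print(len(Q), fit(Q,"large"))
```

```text
0.8 [321.5, 184.0] 5616
3075 (array([455.89649845, 145.96316767]), np.float64(108.63682124130568), 957, 292, np.float64(0.9322315006154868))
```

The picture shows the large cup unmoved at (322,192), its handle pointing up towards the jar; the detector had just missed it. Grasp it.

```bash
python3 -m crank '[0.02,0,0.5,0,0,0, 0.02,0,1,0,0,0, 0.02,0,1,0,0,0, 0.02,0,1,0,0,0]'
python3 -m crank '[0,0,0.3,0,0,0, 0,0,0.6,0,0,0, 0,0,0.8,0,0,0, 0,0,0.8,0,0,0]'
python3 -m crank '[0,0,0.3,0,0,0, 0,0,0.6,0,0,0, 0,0,0.75,0,0,0, 0,0,0.75,0,0,0, 0,0,0.75,0,0,0]'
python3 -m crank '[0,0,0,0,0,0,0,0,0,0,0,0,0,0,0,0,0,0,0,0,0,0,0,0,0,0,0,0,0,0,0,0,0,0,0,0]' 0 60
python3 -m crank '[0,0,-0.2,0,0,0, 0,0,-0.5,0,0,0, 0,0,-0.9,0,0,0, 0,0,-0.9,0,0,0, 0,0,-0.9,0,0,0]'
python3 go.py 518 132 201 3.3
```

```text
t: 46.75
eef_pos: [454.9, 145.6, 218.4]
tcp_rot: [-1.82, -2.56, 0.001]
wrist_force: [1.2, -0.6, 0.8]
width: 0.995
grasp_force: 0.0
t: 47.15
eef_pos: [455.3, 145.7, 138.6]
tcp_rot: [-1.82, -2.561, 0.0]
wrist_force: [-0.3, 0.1, 0.3]
width: 0.995
grasp_force: 0.0
t: 47.65
eef_pos: [457.4, 146.0, 65.8]
tcp_rot: [1.817, 2.558, 0.005]
wrist_force: [-1.0, 0.6, 0.3]
width: 0.994
grasp_force: 0.0
t: 48.25
eef_pos: [456.4, 145.8, 65.3]
tcp_rot: [1.818, 2.559, 0.003]
wrist_force: [-2.5, -1.3, 8.2]
width: 0.747
grasp_force: 64.6
t: 48.75
eef_pos: [455.4, 145.9, 154.1]
tcp_rot: [1.818, 2.559, 0.003]
wrist_force: [0.6, 0.3, -3.1]
width: 0.743
grasp_force: 67.8
t 48.75 p [455.4 145.9 154.1] tool y deg 19.2 qpos [ 0.07 -0.08  2.05 -0.    1.17 -0.26]
shift [-0.337  0.546 -0.467] turn [0.005 0.001 0.531]
```

```bash
python3 -m crank '[0,0,-0.3,0,0,0, 0,0,-0.47,0,0,0.2, -0.2,0.3,-0.47,0,0,0.4, -0.34,0.55,-0.47,0,0,0.53, -0.34,0.55,-0.47,0,0,0.53, -0.34,0.55,-0.47,0,0,0.53, -0.34,0.55,-0.47,0,0,0.53]'
python3 hm.py large 183
```

```text
t: 49.45
eef_pos: [516.4, 132.0, 198.3]
tcp_rot: [-2.154, -2.284, 0.004]
wrist_force: [-0.1, -0.0, -2.3]
width: 0.747
grasp_force: 68.5
p [516.4 132.  198.3] rim z 242.9 underside 132.9 bar n 2786 rack-x mid 1.1 rack-y range [39.3 63.6] bar top z 235.4
tip x 578.4 tip y 180.2 188.3 tip z max 217.1
hook top z 204.2 [(600, np.float64(181.0), np.float64(189.2)), (620, np.float64(181.9), np.float64(190.2))]
tip axis rel tcp in rack frame [69.  48.4  1.7]
```

```bash
python3 -m crank '[0.028,0.1,-0.046,0,0,0, 0.028,0.25,-0.046,0,0,0, 0.028,0.4,-0.046,0,0,0, 0.028,0.6,-0.046,0,0,0, 0.028,0.8,-0.046,0,0,0, 0.028,1,-0.046,0,0,0, 0.028,1,-0.046,0,0,0]'
python3 -m crank '[0,0.07,0,0,0,0, 0,0.13,0,0,0,0, 0,0.13,0,0,0,0, 0,0.13,0,0,0,0]'
python3 hm.py large 188
```

```text
t: 50.25
eef_pos: [619.8, 140.6, 205.0]
tcp_rot: [2.155, 2.284, 0.002]
wrist_force: [-0.4, 0.0, -2.4]
width: 0.745
grasp_force: 68.4
t: 50.65
eef_pos: [630.4, 141.2, 204.5]
tcp_rot: [-2.156, -2.285, 0.0]
wrist_force: [-0.2, -0.9, -2.0]
width: 0.743
grasp_force: 68.5
p [630.4 141.2 204.5] rim z 249.0 underside 139.0 bar n 2782 rack-x mid 1.0 rack-y range [39.3 63.6] bar top z 241.6
tip x 665.4 tip y 184.4 193.1 tip z max 204.8
hook top z 206.3 [(680, np.float64(185.2), np.float64(193.6))]
tip axis rel tcp in rack frame [41.7 45.2 -4.5]
```

```bash
python3 -m crank '[0,0,0.1,0,0,0, 0,0,0.2,0,0,0, 0,0,0.26,0,0,0, 0,0,0.285,0,0,0, 0,0,0.298,0,0,0, 0,0,0.298,0,0,0, 0,0,0.298,0,0,0]'
python3 -m crank '[0,0,0,0,0,0,0,0,0,0,0,0,0,0,0,0,0,0,0,0,0,0,0,0,0,0,0,0,0,0]' 74
python3 -m crank '[0,0,0,0,0,0,0,0,0,0,0,0,0,0,0,0,0,0,0,0,0,0,0,0,0,0,0,0,0,0,0,0,0,0,0,0,0,0,0,0,0,0,0,0,0,0,0,0]' 85
python3 hl.py h4.png large
```

```text
t: 51.45
eef_pos: [630.9, 141.2, 175.0]
tcp_rot: [2.156, 2.284, 0.001]
wrist_force: [-0.1, 0.2, -1.4]
width: 0.745
grasp_force: 68.6
t: 51.95
eef_pos: [630.7, 141.2, 174.9]
tcp_rot: [2.156, 2.285, 0.0]
wrist_force: [-0.0, 0.3, -0.8]
width: 0.865
grasp_force: 0.0
t: 52.75
eef_pos: [630.6, 141.2, 174.7]
tcp_rot: [-2.156, -2.285, -0.0]
wrist_force: [-0.0, 0.0, -0.9]
width: 0.994
grasp_force: 0.0
[630.6 141.2 174.7]
large 0.57 [323. 284.] 39470 [629.7 163.  177.1] [601.8 107.6 113.9] [661.1 210.8 211.1]
```

Retreat up and back, let the swinging settle, then check everything.

```bash
python3 -m crank '[0,0,-0.2,0,0,0, 0,0,-0.5,0,0,0, 0,0,-0.8,0,0,0, 0,0,-1,0,0,0, 0,0,-1,0,0,0]' 85
python3 -m crank '[0,0,-0.5,0,0,0, 0,-0.3,-0.9,0,0,0, 0,-0.7,-0.9,0,0,0, 0,-1,-0.9,0,0,0, 0,-1,-0.9,0,0,0]'
python3 -m crank '[0,-0.5,0,0,0,0, 0,-1,0,0,0,0, 0,-1,0,0,0,0, 0,-1,0,0,0,0, 0,-1,0,0,0,0, 0,-1,0,0,0,0, 0,-1,0,0,0,0, 0,-1,0,0,0,0, 0,-1,0,0,0,0, 0,-1,0,0,0,0, 0,-1,0,0,0,0, 0,-1,0,0,0,0]'
for i in 1 2; do python3 -m crank '[0,0,0,0,0,0,0,0,0,0,0,0,0,0,0,0,0,0,0,0,0,0,0,0,0,0,0,0,0,0,0,0,0,0,0,0,0,0,0,0,0,0,0,0,0,0,0,0,0,0,0,0,0,0,0,0,0,0,0,0,0,0,0,0,0,0,0,0,0,0,0,0]' >/dev/null; done
python3 - <<'E'
from h import *
for c in ["side","top"]:
    f=cam(c)
    if c=="side": cv2.imwrite("pics/end.png",cv2.resize(f["color"][110:350,220:480,::-1],(780,600)[:2] and (650,600)))
    for n in ["brush","small","medium","large","jar","ringbox","mandrel","solderblock","graver","ringstock"]:
        for d in bot.trace(n,c)[:1]:
            P=cloud(f,d["pixels"])
            if len(P): print(c,n,round(d["conf"],2),"med",np.median(P,0).round(),"lo",np.percentile(P,2,axis=0).round(),"hi",np.percentile(P,98,axis=0).round())
E
```

```text
t: 53.35
eef_pos: [632.4, 141.3, 279.0]
tcp_rot: [2.153, 2.281, 0.008]
wrist_force: [-0.3, 0.6, 0.6]
width: 0.997
grasp_force: 0.0
t: 53.85
eef_pos: [528.1, 135.6, 363.5]
tcp_rot: [-2.155, -2.285, 0.002]
wrist_force: [0.1, 0.5, -0.1]
width: 0.988
grasp_force: 0.0
t: 55.05
eef_pos: [430.9, 129.6, 364.7]
tcp_rot: [2.156, 2.285, 0.0]
wrist_force: [0.9, 0.2, 0.1]
width: 0.992
grasp_force: 0.0
side small 0.92 med [633.  33. 154.] lo [604.  -7.  22.] hi [694. 194. 209.]
side medium 0.92 med [ 652. -116.  145.] lo [ 619. -171.   99.] hi [678. -73. 204.]
side large 0.74 med [631. 188. 136.] lo [592. 118.  -1.] hi [695. 441. 207.]
side jar 0.88 med [383. 218.  50.] lo [360. 208.   6.] hi [407. 254.  77.]
side ringbox 0.58 med [625. 352.  44.] lo [614. 329.  17.] hi [647. 368.  49.]
side mandrel 0.69 med [ 638. -332.   19.] lo [ 614. -354.    1.] hi [ 673. -291.  130.]
side solderblock 0.58 med [ 406. -380.   21.] lo [ 355. -426.    4.] hi [ 458. -329.   26.]
side graver 0.59 med [ 545. -405.   20.] lo [ 459. -438.   -1.] hi [ 589. -379.   28.]
side ringstock 0.86 med [569.  59.   6.] lo [528.   9.  -1.] hi [608.  95.  22.]
top brush 0.72 med [ 408. -372.   21.] lo [ 360. -419.    9.] hi [ 457. -327.   29.]
top small 0.59 med [631.  27. 171.] lo [608.  -8. 134.] hi [660.  71. 212.]
top medium 0.77 med [ 641. -122.  162.] lo [ 619. -168.  134.] hi [673. -71. 208.]
top large 0.72 med [626. 168. 153.] lo [597. 120. 109.] hi [660. 234. 208.]
top jar 0.73 med [631.  25. 172.] lo [609.  -9. 137.] hi [659.  70. 212.]
top ringbox 0.68 med [647. 335.  43.] lo [620. 307.  10.] hi [678. 365.  51.]
top mandrel 0.92 med [ 639. -317.   16.] lo [ 615. -354.   -4.] hi [ 675. -293.  132.]
top solderblock 0.68 med [ 642. -124.  161.] lo [ 619. -173.   10.] hi [680. -72. 208.]
top graver 0.82 med [ 553. -397.   20.] lo [ 461. -436.   -4.] hi [ 588. -375.   30.]
top ringstock 0.7 med [576.  52.   5.] lo [535.  11.  -4.] hi [613.  92.  24.]
```

View pics/end.png

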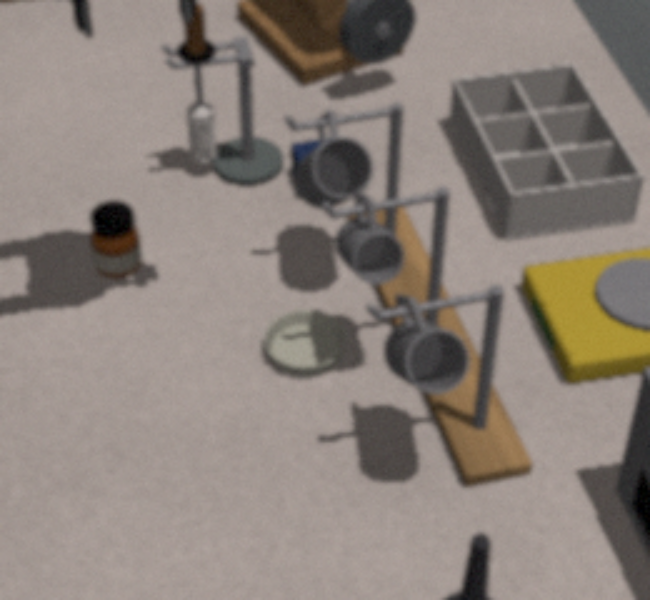

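The end picture shows the three cups hanging one to a hook at (340,165), (370,245) and (427,350). The brush is upright in the fork at (200,90) and nothing else has moved.

```bash
python3 -c "
from cell import bot;print(bot.hand_in())"
```

```text
the job is handed in; nothing more can be done
None
```

I scrubbed the cups small, medium, large, hung the brush back in its fork, put each cup on its own hook (small on hook2, medium on hook3, large on hook1), and handed the job in at about 58 s; the hand-in call gave no verdict.

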